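# Lift the stone jar's lid for inspection

### The job

A roll of price labels has been dropped over the ball knob of the round stone jar's lid. Take the roll off and set it down flat on the cork mat, then take the lid by its ball, lift it straight up and hold it level and still over its jar, about ten centimetres above the jar's rim, so that the inside can be inspected. Finish while still holding the lid there; leave the jar and all the other goods on the counter where they stand.

Things in the scene. Friction and masses are not known exactly. Their poses are not given: they have to be found in the camera images.
- jar: open round travertine jar, loose, about 0.65 kg, outer diameter 100 mm, 75 mm high, wall 8 mm; origin at the centre of its underside, z up. It stands in any one of three places in a row across the counter, the tall jar and the footed bowl in the other two
- lid: the jar's travertine lid, 0.3 to 0.6 kg. Origin at the centre of its underside, where it meets the rim 75 mm above the jar's underside; z up. Below: spigot 74 mm wide, 7 mm deep, 5 mm play all round. Above: rim 100 mm wide to z = 8 mm, cone to a flat ledge 60 mm wide at z = 34 mm, neck 22 mm thick, ball knob 38 mm in diameter centred at z = 61 mm
- lid_ball (a point): centre of the lid's ball knob, 38 mm in diameter; the clear height from the lid's ledge up to it is 27 mm
- roll: roll of white labels, a stiff ring, outer diameter 66 mm, bore 47 mm, 40 mm high, 0.09 kg; origin at the centre of its underside, z along its axis. It starts round the ball knob, lying on the lid's ledge, and can be gripped across its outside from above and lifted straight off
- mat: square cork mat fixed on the counter between the row of jars and the robot, 120 x 120 mm, 3 mm thick; origin at the centre of its underside
- tall_jar: bystander: closed travertine jar with a flat disc knob, diameter 88 mm, 130 mm high; origin at the centre of its underside
- bowl: bystander: white footed marble bowl, diameter 100 mm, 80 mm high; origin at the centre of its underside
- vase: bystander: brown onyx vase, diameter 66 mm, 135 mm high, behind the row; origin at the centre of its underside
- candle: bystander: dark stone candle pot, diameter 72 mm, 55 mm high, behind the row; origin at the centre of its underside
- votive: bystander: pink stone cup, diameter 68 mm, 60 mm high, left of the mat; origin at the centre of its underside
- trinket: bystander: pink stone box with a white lid stuck on, 79 x 64 mm, 47 mm high, right of the mat; origin at the centre of its underside

How it is judged:
On the way, in this order (a step that is already met when the one before it is completed fails the run):
1. the label roll lies flat on the mat, let go, while the lid is still on its jar (x of roll in the frame of mat between -0.06 and 0.06 m and y of roll in the frame of mat between -0.06 and 0.06 m and z of roll in the frame of mat below 0.009 m and angle between roll's own z axis and vertical below 0.15 rad and contact force between the fingers and roll below 0.1 N and linear speed of roll below 0.03 m/s and z of lid in the frame of jar below 0.08 m and angle between lid's own z axis and vertical below 0.1 rad), for 0.2 s.
2. the lid is held level by the gripper, clear above its jar (z of lid in the frame of jar between 0.135 and 0.225 m and horizontal distance between lid and jar below 0.04 m and angle between lid's own z axis and vertical below 0.12 rad and linear speed of lid below 0.03 m/s and angular speed of lid below 0.3 rad/s and contact force between the fingers and lid above 2 N and contact force between lid and jar below 0.1 N and contact force between lid and roll below 0.1 N and height (world z) of jar below 0.006 m and angle between jar's own z axis and vertical below 0.1 rad), for 0.2 s.
At the end, for the whole second after the job is handed in: The gripper alone holds the lid, its underside 60 to 150 mm above the jar's rim, centred over the upright jar within 40 mm, tilted under 0.12 rad, still; the roll lies flat on the mat, its centre within the mat's edges, let go and at rest (all of step 2 and x of roll in the frame of mat between -0.06 and 0.06 m and y of roll in the frame of mat between -0.06 and 0.06 m and z of roll in the frame of mat below 0.009 m and angle between roll's own z axis and vertical below 0.15 rad and contact force between the fingers and roll below 0.1 N and linear speed of roll below 0.03 m/s); the arm keeps its last pose, push and grip.
It fails at once if the jar is moved more than 30 mm (distance of jar from where it was at the start of the episode above 0.03 m).
It fails at once if the lid is tipped more than 0.4 rad (angle between lid's own z axis and vertical above 0.4 rad).
It fails at once if one of the other goods is moved more than 25 mm (distance of any of tall_jar, bowl, vase, candle, votive, trinket from where it was at the start of the episode above 0.025 m).
It also fails if it takes over 56 s, if anything falls off the work surface, if the arm or the gripper's body presses on something with over 40 N, if the wrist force passes 120 N, or if a joint passes its speed limit or range.

### The arm

A 6-joint arm with a two-finger parallel gripper is mounted at the origin on the work surface. World frame = base frame: x ahead of the robot, y to its left, z up, the work surface at z = 0. Lengths are in m, angles in rad, forces in N, time in s.
With the tool pointing down it reaches from about 0.375 to 0.9 m from the base axis. Payload 3.1 kg.
Tool frame: the origin (TCP) lies on the centre line of the jaws, within the pads' length; the fingertips stand 8 mm ahead of it and the grasp point (between the pads) lies 11 mm behind it (ctrl.tip_reach is the distance from the TCP to the fingertips, in m); z points along the fingers, y is the line along which they close (so a half turn about z gives the same grasp; the last joint's range is limited). The gripper opens to 85 mm and grips with 20 to 120 N. Pads are 22 mm wide; open, the fingers measure 114 mm over their backs; the gripper's body (76 mm by 85 mm) begins 54 mm behind the grasp point. The pads swing forward as they close: fully open they stand 13 mm farther back than shut.
Start: joints at [1.069, 0.527, 1.433, -0, 1.181, -0.178], TCP at [0.199, 0.593, 0.239] pointing down, gripper open.
Joint ranges: [-3.08, 3.08], [-0.75, 2.2], [0.22, 2.44], [-1.43, 4.57], [0, 2.65], [-2.85, 2.85]. Speed limits (rad/s): [2.79, 2.79, 3.14, 3.14, 3.14, 3.14].

### API

Orientations are given as a rotation vector (axis times angle).
In Python, from bench import ctrl gives the robot as it stands.
- The arm moves only by the tool drive_effector, called by a JSON object that holds its "method" and its "body", one argument or row to a line. Schema: {"type":"object","properties":{"ticks":{"type":"object","properties":{"deltas":{"type":"array","items":{"type":"array","items":{"type":"number"},"minItems":5,"maxItems":5},"minItems":1,"maxItems":8}},"additionalProperties":false,"required":["deltas"]},"only":{"type":"string"},"quiet":{"type":"boolean"},"lines":{"type":"string"}},"required":["ticks"],"additionalProperties":false}. ticks is an object whose key "deltas" holds a list of rows, 1 to 8 of them, each of 5 numbers: the finger opening in m, then dx, dy, dz in m, then a turn about the tool's z in rad; each row shifts and turns the commanded pose from where the row before left it, along the tool's axes as they then stand; what a row does not reach is not made up. A row lasts 1/12 s, in which the tool goes at most 0.0417 m and 0.125 rad, less where a joint would pass 70% of its speed; a pose out of reach is approached as far as the arm can. The fingers move at their own pace and stop on an object; the grip force is fixed at half the most. Time passes only in rows, so rows that do not move let the fingers close. The tool returns the time, the measured TCP pose, the force, the opening and the grip force at its end. only (a regular expression) keeps the lines of the reply that match it, lines (a string "A,B") keeps lines A to B, and quiet returns only ok. Input that does not fit is refused with a message, and nothing moves.
- ctrl.state(): the state, without advancing time (a new reading comes with each control period).
- ctrl.snapshot(name): name is "scene" or "top"; returns the picture (420x560x3 uint8, blue, green, red); there is no depth.
- ctrl.camera_info(name): a dict with "fx", "fy", "cx", "cy" (pixels), "T" (4x4, takes a point from camera to world coordinates). Camera axes: x right, y down, z forward; pixel columns grow to the right and rows downward; lengths in m; the calibration is good to about 2 mm. A picture is of the moment at which its call begins. camera_info takes no time and is no camera call.
- ctrl.close_job(): hands the job in; it is judged then, once.
The state is a dict: "t": time; "qpos": joint angles; "joint_velocities": joint speeds; "joint_torque": joint torques, N m; "tcp_pos": TCP position; "tcp_rot": TCP orientation; "contact_force": force on the tool from outside, world axes, zero at the start; "torque": the same for the moment, N m; "opening": finger opening in m; "gripper_force": force on a finger pad.
Only numpy, scipy, OpenCV 4.12 (cv2) and the standard library are available. Lean on these libraries where they do the work, as an engineer would, in place of code of your own. Each camera call takes 0.05 s, during which the arm holds its last target. There are 200 camera calls.

## Working session

There is one attempt and no reset: what is moved stays moved. The work goes in short steps, Python scripts to look and compute and a tool call to move; the robot and the scene stay as the last step left them, time stands still between calls to the robot, and variables do not carry over. Pictures are saved under pics/ and viewed, at most 10 in all, crops included, and the job is handed in when it is done.

```bash
ls; mkdir -p pics
```

Run:
```python
from bench import ctrl
import cv2
for n in("scene","top"):
    cv2.imwrite(f"pics/{n}0.png",ctrl.snapshot(n)); print(n,{k:(v.round(3).tolist() if hasattr(v,'round') and hasattr(v,'tolist') else v) for k,v in ctrl.camera_info(n).items()})
s=ctrl.state();print(s,ctrl.tip_reach)
```

```text
bench.py
pics
scene {'fx': 511.45435840845954, 'fy': 511.45435840845954, 'cx': 283.4307760889939, 'cy': 201.32490080437094, 'T': [[-0.773, 0.498, -0.394, 1.088], [0.635, 0.596, -0.492, 0.668], [-0.01, -0.63, -0.776, 1.107], [0.0, 0.0, 0.0, 1.0]]}
top {'fx': 424.145583276536, 'fy': 424.145583276536, 'cx': 279.59995430882947, 'cy': 211.57848798480453, 'T': [[0.006, -0.981, 0.195, 0.416], [-1.0, -0.007, -0.001, 0.012], [0.002, -0.195, -0.981, 1.058], [0.0, 0.0, 0.0, 1.0]]}
{'t': 0.1, 'qpos': array([ 1.06847450e+00,  5.28365427e-01,  1.43374710e+00, -4.61559194e-05,
        1.18142987e+00, -1.78493494e-01]), 'joint_velocities': array([ 8.94647503e-04, -2.21444988e-03, -2.38336428e-03, -1.80046490e-03,
        3.63050246e-05, -2.20021048e-04]), 'joint_torque': array([-4.47111561e-04, -4.43307066e+01, -1.78586662e+01, -2.29974812e-04,
        3.85032239e-03, -2.97473065e-06]), 'tcp_pos': array([0.19854912, 0.59196682, 0.23844486]), 'tcp_rot': array([-5.06322824e-01, -3.09990261e+00,  2.90872407e-03]), 'contact_force': array([-0.20871939,  0.02057056, -0.22236897]), 'torque': array([ 0.02813154, -0.00913207, -0.00678089]), 'gripper_force': 0.0, 'opening': 0.08551557730397573} 0.008
```

View pics/scene0.png

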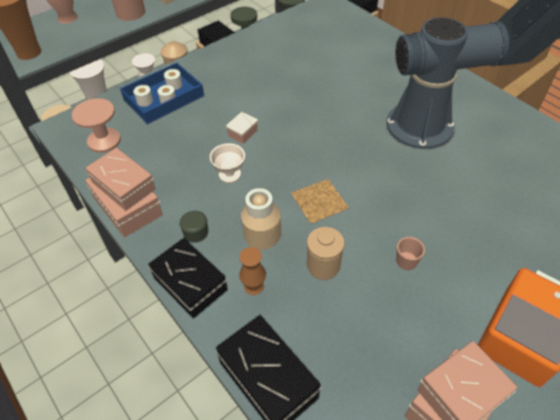

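View pics/top0.png

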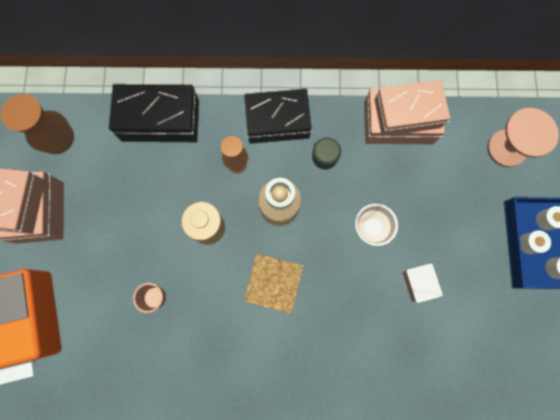

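The jar stands in the middle: in the top view the roll is at (280,192) and the mat at (274,284). The tall jar is at (201,221) and the bowl at (376,225). In the scene view the roll is at about (259,202). Next I'll measure these.

Create h.py:
```python
import numpy as np, cv2
from bench import ctrl
from scipy.spatial.transform import Rotation as R
def ray(n,u,v):
    c=ctrl.camera_info(n);T=np.array(c["T"])
    return T[:3,3],T[:3,:3]@np.array([(u-c["cx"])/c["fx"],(v-c["cy"])/c["fy"],1])
def plane(n,u,v,z):
    o,d=ray(n,u,v);return o+d*(z-o[2])/d[2]
def proj(n,p):
    c=ctrl.camera_info(n);T=np.array(c["T"]);q=T[:3,:3].T@(np.array(p)-T[:3,3])
    return c["cx"]+c["fx"]*q[0]/q[2],c["cy"]+c["fy"]*q[1]/q[2]
def tri(p1,p2):
    (o1,d1),(o2,d2)=ray("top",*p1),ray("scene",*p2)
    t=np.linalg.lstsq(np.c_[d1,-d2],o2-o1,rcond=None)[0]
    a,b=o1+d1*t[0],o2+d2*t[1];return (a+b)/2,np.linalg.norm(a-b)
def white(im,box):
    x0,y0,x1,y1=box;h=cv2.cvtColor(im[y0:y1,x0:x1],cv2.COLOR_BGR2HSV)
    m=cv2.inRange(h,(0,0,165),(180,60,255));n,l,s,c=cv2.connectedComponentsWithStats(m)
    i=1+s[1:,4].argmax();k=np.uint8(l==i)
    cn=max(cv2.findContours(k,0,2)[0],key=cv2.contourArea)+np.array([x0,y0]);return cn,s[i,4]
def axes():
    s=ctrl.state();return s["tcp_pos"],R.from_rotvec(s["tcp_rot"]).as_matrix()
```

Run:
```python
from h import *
np.set_printoptions(precision=4,suppress=True)
t=cv2.imread("pics/top0.png");s=cv2.imread("pics/scene0.png")
c,a=white(t,(250,165,310,225));e=cv2.fitEllipse(c);print("roll top",e,cv2.boundingRect(c),a,plane("top",*e[0],.149))
# diameter check
x,y,w,hh=cv2.boundingRect(c);print("width m",plane("top",x,e[0][1],.149)[1]-plane("top",x+w,e[0][1],.149)[1])
c2,a2=white(s,(235,180,290,225));print("scene",cv2.boundingRect(c2),cv2.fitEllipse(c2),a2)
def col(im,box,lo,hi):
    x0,y0,x1,y1=box;m=cv2.inRange(cv2.cvtColor(im[y0:y1,x0:x1],cv2.COLOR_BGR2HSV),lo,hi)
    m=cv2.morphologyEx(m,cv2.MORPH_CLOSE,np.ones((7,7)))
    return max(cv2.findContours(m,0,2)[0],key=cv2.contourArea)+np.array([x0,y0])
m=col(t,(235,245,315,320),(8,90,60),(30,255,255));r=cv2.minAreaRect(m);print("mat",r,[plane("top",*p,.003)[:2] for p in cv2.boxPoints(r)],plane("top",*r[0],.003))
# jar lid rim edge: brown region
j=col(t,(250,170,310,235),(8,40,60),(30,255,255));print("jar bbox",cv2.boundingRect(j))
x,y,w,hh=cv2.boundingRect(j)
print([plane("top",u,203,.083) for u in(x,x+w)])
# predicted edges
p,A=axes();print(p,A)
big=cv2.resize(np.hstack([t[160:235,240:320],s[175:250,220:300]]),None,fx=5,fy=5,interpolation=2);cv2.imwrite("pics/z.png",big)
```

```text
roll top ((279.4539794921875, 191.52671813964844), (29.197948455810547, 32.112953186035156), 92.88322448730469) (263, 177, 33, 30) 492 [0.6423 0.0124 0.149 ]
width m 0.07281409923498713
scene (245, 188, 28, 31) ((257.8143615722656, 201.13352966308594), (25.278024673461914, 30.871789932250977), 19.94304084777832) 403
mat ((273.31317138671875, 283.1614685058594), (48.10151672363281, 48.507572174072266), 14.470295906066895) [array([0.4046, 0.097 ]), array([0.5191, 0.0695]), array([ 0.4901, -0.0462]), array([ 0.3768, -0.0164])] [0.447 0.026 0.003]
jar bbox (259, 183, 42, 42)
[array([0.6306, 0.0604, 0.083 ]), array([ 0.6312, -0.0385,  0.083 ])]
[0.1985 0.592  0.2384] [[-0.948   0.3182 -0.0009]
 [ 0.3182  0.948  -0.0017]
 [ 0.0003 -0.0019 -1.    ]]
```

View pics/z.png

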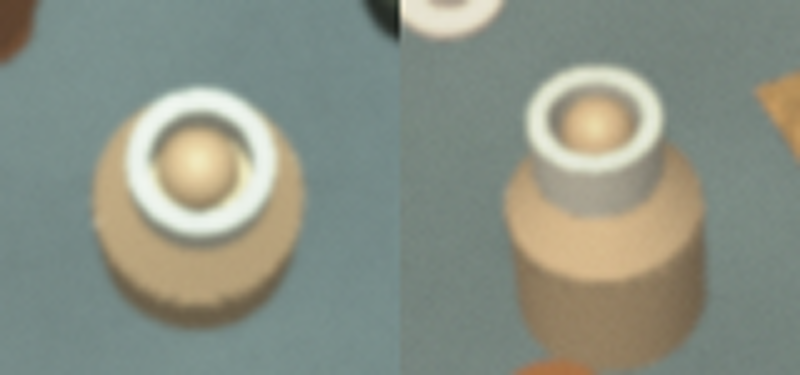

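The crop shows the roll top ring centred on the ball in both views. That's about (280,192.2) in the top view and (258.9,198.6) in the scene view. I'll check these points by triangulation while turning the tool to line up with the world axes (rotation of -0.324).

Run:
```python
from h import *
np.set_printoptions(precision=4,suppress=True)
print("ring",tri((280,192.2),(258.9,198.6)),plane("scene",258.9,198.6,.149),plane("top",280,192.2,.149))
print("ball",tri((279.6,193),(258.8,199.6)))
for q in[(232,140,.13),(327,145,.055),(201,217,.13),(376,223,.08)]: print(plane("top",*q))
```

```text
ring (array([0.6407, 0.0121, 0.1453]), np.float64(0.002694878783309502)) [0.6416 0.0158 0.149 ] [0.6408 0.0112 0.149 ]
ball (array([0.6405, 0.0124, 0.1413]), np.float64(0.0010505262717702046))
[0.7687 0.1227 0.13  ]
[ 0.7857 -0.1052  0.055 ]
[0.5875 0.1866 0.13  ]
[ 0.5852 -0.214   0.08  ]
```

{"method": "drive_effector", "body": {
  "ticks": {"deltas": [[0.085, 0, 0, 0, -0.108], [0.085, 0, 0, 0, -0.108], [0.085, 0, 0, 0, -0.108], [0.085, 0, 0, 0, 0]]}
}}

```text
t: 0.43
tcp_pos: [0.1986, 0.5922, 0.2388]
tcp_rot: [0.003, -3.141, 0.002]
contact_force: [-0.5, -0.4, -0.7]
opening: 0.0851
gripper_force: 0.0
```

{"method": "drive_effector", "body": {
  "ticks": {"deltas": [[0.085, -0.0221, -0.029, 0, 0], [0.085, -0.0221, -0.029, 0, 0], [0.085, -0.0221, -0.029, 0, 0], [0.085, -0.0221, -0.029, 0, 0], [0.085, -0.0221, -0.029, 0, 0], [0.085, -0.0221, -0.029, 0, 0], [0.085, -0.0221, -0.029, 0, 0], [0.085, -0.0221, -0.029, 0, 0]]}
}}

```text
t: 1.1
tcp_pos: [0.3763, 0.359, 0.2392]
tcp_rot: [-0.004, -3.141, 0.0]
contact_force: [-0.3, 1.5, 0.0]
opening: 0.0846
gripper_force: 0.0
```

{"method": "drive_effector", "body": {
  "ticks": {"deltas": [[0.085, -0.0221, -0.029, 0, 0], [0.085, -0.0221, -0.029, 0, 0], [0.085, -0.0221, -0.029, 0, 0], [0.085, -0.0221, -0.029, 0, 0], [0.085, -0.0221, -0.029, 0, 0], [0.085, -0.0221, -0.029, 0, 0], [0.085, -0.0221, -0.029, 0, 0], [0.085, -0.0221, -0.029, 0, 0]]}
}}

```text
t: 1.77
tcp_pos: [0.5532, 0.1269, 0.2391]
tcp_rot: [-0.005, -3.141, -0.0]
contact_force: [-0.5, -0.6, 0.7]
opening: 0.0851
gripper_force: 0.0
```

{"method": "drive_effector", "body": {
  "ticks": {"deltas": [[0.085, -0.0221, -0.029, 0, 0], [0.085, -0.0221, -0.029, 0, 0], [0.085, -0.0221, -0.029, 0, 0], [0.085, -0.0221, -0.029, 0, 0], [0.085, 0, 0, 0, 0], [0.085, 0, 0, 0, 0]]}
}}

```text
t: 2.27
tcp_pos: [0.6416, 0.0106, 0.2385]
tcp_rot: [-0.009, -3.141, -0.0]
contact_force: [-1.0, 0.5, 0.0]
opening: 0.085
gripper_force: 0.0
```

{"method": "drive_effector", "body": {
  "ticks": {"deltas": [[0.085, 0, 0.0015, 0.03, 0], [0.085, 0, 0, 0.03, 0], [0.085, 0, 0, 0.01, 0], [0.085, 0, 0, 0, 0]]}
}}

```text
t: 2.6
tcp_pos: [0.6375, 0.0157, 0.166]
tcp_rot: [0.001, -3.133, -0.002]
contact_force: [-0.9, -0.0, 0.5]
opening: 0.0848
gripper_force: 0.0
```

Run:
```python
from h import *
for n in("scene","top"):
    im=ctrl.snapshot(n);cv2.imwrite(f"pics/{n}1.png",im)
s=cv2.imread("pics/scene1.png")[120:260,190:330];t=cv2.imread("pics/top1.png")[120:260,210:350]
cv2.imwrite("pics/z1.png",cv2.resize(np.hstack([t,s]),None,fx=2.8,fy=2.8,interpolation=2))
```

```text
(no output)
```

View pics/z1.png

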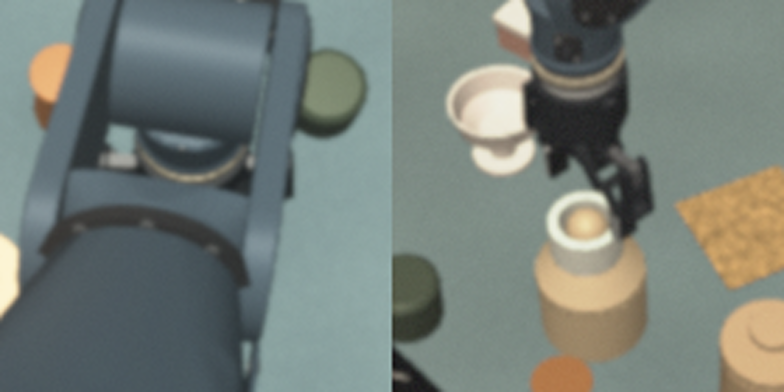

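The scene view shows the tool just above the roll, with the near finger on its +y side. The top view is blocked by the arm. The measured pose is a few millimetres off the commanded one, so I'll read it again.

{"method": "drive_effector", "body": {
  "ticks": {"deltas": [[0.085, 0, 0, 0, 0], [0.085, 0, 0, 0, 0], [0.085, 0, 0, 0, 0]]}
}}

```text
t: 2.95
tcp_pos: [0.6418, 0.0142, 0.171]
tcp_rot: [-0.0, 3.139, -0.001]
contact_force: [-0.1, -0.6, 0.6]
opening: 0.0852
gripper_force: 0.0
```

Run:
```python
from h import *
s=ctrl.state();print(s["tcp_pos"],s["qpos"],s["joint_velocities"],s["contact_force"])
print(proj("scene",s["tcp_pos"]))
```

```text
[0.64183559 0.01416682 0.17101121] [-1.51715309e-01  6.27168474e-01  1.45289471e+00  2.87870336e-05
  1.05846265e+00 -1.72281311e+00] [-0.00426665  0.00600672  0.00778411 -0.00100503 -0.00339403 -0.00022268] [-0.13861831 -0.55801687  0.64405304]
(np.float64(257.9858247169233), np.float64(192.40920157357317))
```

{"method": "drive_effector", "body": {
  "ticks": {"deltas": [[0.085, 0, -0.002, 0.01, 0], [0.085, 0, 0, 0.01, 0], [0.085, 0, 0, 0.01, 0], [0.085, 0, 0, 0.01, 0], [0.085, 0, 0, 0.005, 0], [0.085, 0, 0, 0, 0], [0.085, 0, 0, 0, 0]]}
}}

```text
t: 3.53
tcp_pos: [0.6406, 0.0121, 0.1234]
tcp_rot: [0.0, -3.14, -0.0]
contact_force: [1.2, -0.4, 0.2]
opening: 0.0848
gripper_force: 0.0
```

{"method": "drive_effector", "body": {
  "ticks": {"deltas": [[0.076, 0, 0, 0, 0], [0.072, 0, 0, 0, 0], [0.068, 0, 0, 0, 0], [0.064, 0, 0, 0, 0], [0.06, 0, 0, 0, 0], [0.055, 0, 0, 0, 0], [0.055, 0, 0, 0, 0], [0.055, 0, 0, 0, 0]]}
}}

```text
t: 4.2
tcp_pos: [0.6416, 0.012, 0.1257]
tcp_rot: [-0.0, 3.139, -0.001]
contact_force: [-0.8, -0.9, 5.7]
opening: 0.0656
gripper_force: 66.4
```

{"method": "drive_effector", "body": {
  "ticks": {"deltas": [[0.055, 0, 0, -0.005, 0], [0.055, 0, 0, -0.01, 0], [0.055, 0, 0, -0.01, 0], [0.055, 0, 0, -0.01, 0], [0.055, 0, 0, -0.015, 0], [0.055, 0, 0, -0.015, 0], [0.055, 0, 0, -0.02, 0], [0.055, 0, 0, 0, 0]]}
}}

```text
t: 4.87
tcp_pos: [0.6437, 0.0118, 0.2144]
tcp_rot: [-0.0, 3.132, -0.002]
contact_force: [0.8, -0.4, -0.8]
opening: 0.0653
gripper_force: 66.4
```

Run:
```python
from h import *
cv2.imwrite("pics/scene2.png",ctrl.snapshot("scene"));s=cv2.imread("pics/scene2.png")[100:270,180:380]
cv2.imwrite("pics/z2.png",cv2.resize(s,None,fx=3,fy=3,interpolation=2))
```

```text
(no output)
```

View pics/z2.png

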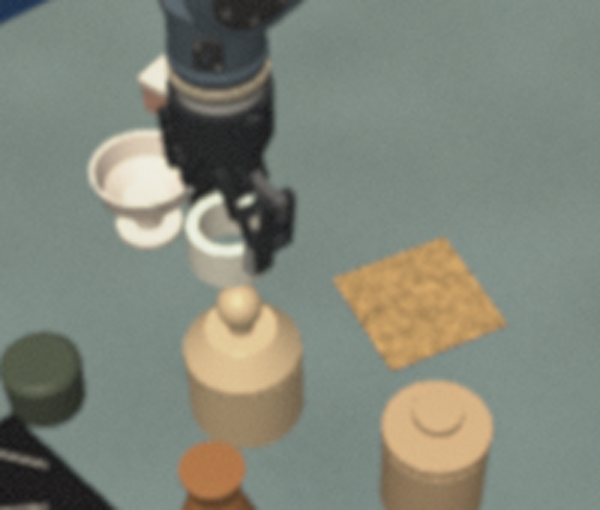

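The roll is lifted off clear of the ball, and the lid and jar are still in place. Next I move to the mat.

{"method": "drive_effector", "body": {
  "ticks": {"deltas": [[0.055, 0.0244, 0.0015, 0, 0], [0.055, 0.0244, 0.0015, 0, 0], [0.055, 0.0244, 0.0015, 0, 0], [0.055, 0.0244, 0.0015, 0, 0], [0.055, 0.0244, 0.0015, 0, 0], [0.055, 0.0244, 0.0015, 0, 0], [0.055, 0.0244, 0.0015, 0, 0], [0.055, 0.0244, 0.0015, 0, 0]]}
}}

```text
t: 5.58
tcp_pos: [0.4438, 0.0243, 0.2086]
tcp_rot: [0.0, -3.14, -0.0]
contact_force: [0.0, -0.7, -0.6]
opening: 0.0653
gripper_force: 66.4
```

{"method": "drive_effector", "body": {
  "ticks": {"deltas": [[0.055, 0, 0, 0.025, 0], [0.055, 0, 0, 0.025, 0], [0.055, 0, 0, 0.025, 0], [0.055, 0, 0, 0.025, 0], [0.055, 0, 0, 0.025, 0], [0.055, 0, 0, 0.02, 0], [0.055, 0, 0, 0, 0], [0.055, 0, 0, 0, 0]]}
}}

```text
t: 6.25
tcp_pos: [0.4446, 0.0243, 0.0633]
tcp_rot: [0.0, -3.138, -0.001]
contact_force: [0.7, -1.0, -0.0]
opening: 0.0649
gripper_force: 66.9
```

{"method": "drive_effector", "body": {
  "ticks": {"deltas": [[0.055, 0, 0, 0.015, 0], [0.055, 0, 0, 0.012, 0], [0.055, 0, 0, 0.008, 0], [0.055, 0, 0, 0.004, 0], [0.055, 0, 0, 0, 0], [0.055, 0, 0, 0, 0], [0.055, 0, 0, 0, 0]]}
}}

```text
t: 6.83
tcp_pos: [0.4462, 0.024, 0.026]
tcp_rot: [-0.0, 3.14, -0.0]
contact_force: [0.2, -0.1, -0.5]
opening: 0.0655
gripper_force: 66.9
```

{"method": "drive_effector", "body": {
  "ticks": {"deltas": [[0.055, 0, 0, 0.002, 0], [0.055, 0, 0, 0.002, 0], [0.055, 0, 0, 0.001, 0], [0.055, 0, 0, 0, 0], [0.055, 0, 0, 0, 0]]}
}}

```text
t: 7.25
tcp_pos: [0.4456, 0.0241, 0.0202]
tcp_rot: [0.0, -3.141, -0.0]
contact_force: [-1.1, -0.4, -1.5]
opening: 0.0654
gripper_force: 66.9
```

{"method": "drive_effector", "body": {
  "ticks": {"deltas": [[0.055, 0, 0, 0.001, 0], [0.055, 0, 0, 0.001, 0], [0.055, 0, 0, 0, 0], [0.055, 0, 0, 0, 0]]}
}}

```text
t: 7.58
tcp_pos: [0.4458, 0.0241, 0.0196]
tcp_rot: [-0.001, 3.14, -0.0]
contact_force: [-1.4, -0.2, 13.1]
opening: 0.0655
gripper_force: 68.4
```

Contact: the roll is resting on the mat. I release it and retreat.

{"method": "drive_effector", "body": {
  "ticks": {"deltas": [[0.066, 0, 0, 0, 0], [0.07, 0, 0, 0, 0], [0.076, 0, 0, 0, 0], [0.085, 0, 0, 0, 0], [0.085, 0, 0, 0, 0], [0.085, 0, 0, 0, 0], [0.085, 0, 0, 0, 0], [0.085, 0, 0, 0, 0]]}
}}

```text
t: 8.25
tcp_pos: [0.4456, 0.0241, 0.0182]
tcp_rot: [0.0, -3.141, -0.0]
contact_force: [1.2, 0.1, -0.4]
opening: 0.0844
gripper_force: 0.0
```

{"method": "drive_effector", "body": {
  "ticks": {"deltas": [[0.085, 0, 0, -0.01, 0], [0.085, 0, 0, -0.02, 0], [0.085, 0, 0, -0.03, 0], [0.085, 0, 0, -0.04, 0], [0.085, 0, 0, -0.04, 0], [0.085, 0, 0, -0.04, 0], [0.085, 0, 0, -0.035, 0], [0.085, 0, 0, 0, 0]]}
}}

```text
t: 8.92
tcp_pos: [0.4497, 0.0235, 0.2396]
tcp_rot: [-0.001, 3.127, -0.004]
contact_force: [0.0, -0.2, -0.0]
opening: 0.0848
gripper_force: 0.0
```

Run:
```python
from h import *
for n in("scene","top"):
    im=ctrl.snapshot(n);cv2.imwrite(f"pics/{n}3.png",im)
s=cv2.imread("pics/scene3.png")[130:270,210:350];t=cv2.imread("pics/top3.png")[150:290,210:350]
cv2.imwrite("pics/z3.png",cv2.resize(np.hstack([t,s]),None,fx=2.8,fy=2.8,interpolation=2))
```

```text
(no output)
```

View pics/z3.png

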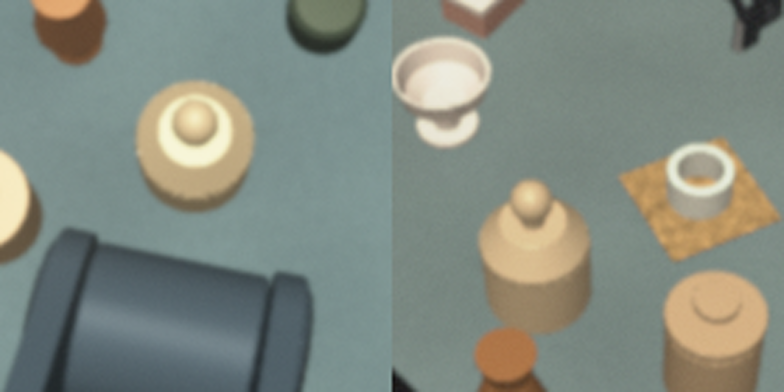

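The roll lies flat on the mat, near (699,185) in the right-hand crop. The lid is undisturbed, with the ball at top pixel (279.6,193.2) and scene pixel (259.3,201.8).

Run:
```python
from h import *
np.set_printoptions(precision=4,suppress=True)
print(tri((279.6,193.2),(259.3,201.8)),plane("top",279.6,193.2,.136),plane("scene",259.3,201.8,.136))
print("ledge",plane("top",279.6,196.8,.109))
s=cv2.imread("pics/scene3.png")
print(ctrl.state()["tcp_pos"])
```

```text
(array([0.6411, 0.0131, 0.1341]), np.float64(0.0029669755974110453)) [0.6417 0.012  0.136 ] [0.641  0.0156 0.136 ]
ledge [0.6398 0.012  0.109 ]
[0.4463 0.024  0.2347]
```

{"method": "drive_effector", "body": {
  "ticks": {"deltas": [[0.085, -0.0242, -0.0015, 0, 0], [0.085, -0.0242, -0.0015, 0, 0], [0.085, -0.0242, -0.0015, 0, 0], [0.085, -0.0242, -0.0015, 0, 0], [0.085, -0.0242, -0.0015, 0, 0], [0.085, -0.0242, -0.0015, 0, 0], [0.085, -0.0242, -0.0015, 0, 0], [0.085, -0.0242, -0.0015, 0, 0]]}
}}

```text
t: 9.68
tcp_pos: [0.6389, 0.0122, 0.23]
tcp_rot: [0.0, -3.136, -0.001]
contact_force: [0.6, -0.1, -0.0]
opening: 0.0852
gripper_force: 0.0
```

{"method": "drive_effector", "body": {
  "ticks": {"deltas": [[0.085, 0, 0, 0, 0], [0.085, 0, 0, 0, 0], [0.085, 0, 0, 0, 0]]}
}}

```text
t: 9.93
tcp_pos: [0.6374, 0.0123, 0.2308]
tcp_rot: [0.0, -3.136, -0.001]
contact_force: [-0.9, 0.2, -0.7]
opening: 0.0858
gripper_force: 0.0
```

{"method": "drive_effector", "body": {
  "ticks": {"deltas": [[0.085, -0.003, 0, 0.03, 0], [0.085, 0, 0, 0.025, 0], [0.085, 0, 0, 0.02, 0], [0.085, 0, 0, 0.015, 0], [0.085, 0, 0, 0.01, 0], [0.085, 0, 0, 0.005, 0], [0.085, 0, 0, 0, 0], [0.085, 0, 0, 0, 0]]}
}}

```text
t: 10.6
tcp_pos: [0.6423, 0.0121, 0.1288]
tcp_rot: [-0.0, 3.141, -0.0]
contact_force: [-0.4, 0.0, -0.2]
opening: 0.0853
gripper_force: 0.0
```

{"method": "drive_effector", "body": {
  "ticks": {"deltas": [[0.085, 0, 0, 0, 0], [0.085, 0, 0, 0, 0]]}
}}

```text
t: 10.77
tcp_pos: [0.6431, 0.012, 0.1296]
tcp_rot: [-0.0, 3.139, -0.001]
contact_force: [-0.3, 0.4, -0.6]
opening: 0.085
gripper_force: 0.0
```

{"method": "drive_effector", "body": {
  "ticks": {"deltas": [[0.085, 0.001, 0, 0.004, 0], [0.075, 0, 0, 0.003, 0], [0.06, 0, 0, 0, 0], [0.05, 0, 0, 0, 0], [0.045, 0, 0, 0, 0], [0.042, 0, 0, 0, 0], [0.04, 0, 0, 0, 0], [0.038, 0, 0, 0, 0]]}
}}

```text
t: 11.43
tcp_pos: [0.6414, 0.0129, 0.1215]
tcp_rot: [0.001, 3.141, 0.002]
contact_force: [-0.0, 2.3, -0.1]
opening: 0.0382
gripper_force: 1.2
```

{"method": "drive_effector", "body": {
  "ticks": {"deltas": [[0.036, 0, 0, 0, 0], [0.034, 0, 0, 0, 0], [0.03, 0, 0, 0, 0], [0.025, 0, 0, 0, 0], [0.025, 0, 0, 0, 0], [0.025, 0, 0, 0, 0]]}
}}

```text
t: 11.93
tcp_pos: [0.6415, 0.0129, 0.1218]
tcp_rot: [0.0, 3.141, 0.002]
contact_force: [-0.4, 5.6, 4.1]
opening: 0.0355
gripper_force: 59.6
```

{"method": "drive_effector", "body": {
  "ticks": {"deltas": [[0.02, 0, 0, -0.003, 0], [0.02, 0, 0, -0.005, 0], [0.02, 0, 0, -0.007, 0], [0.02, 0, 0, -0.01, 0], [0.02, 0, 0, 0, 0], [0.02, 0, 0, 0, 0], [0.02, 0, 0, 0, 0]]}
}}

```text
t: 12.52
tcp_pos: [0.6413, 0.0119, 0.1464]
tcp_rot: [-0.0, 3.142, -0.0]
contact_force: [-0.7, 0.0, -3.9]
opening: 0.0351
gripper_force: 60.2
```

Run:
```python
from h import *
cv2.imwrite("pics/scene4.png",ctrl.snapshot("scene"));s=cv2.imread("pics/scene4.png")[130:270,210:350]
cv2.imwrite("pics/z4.png",cv2.resize(s,None,fx=4,fy=4,interpolation=2))
```

```text
(no output)
```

View pics/z4.png

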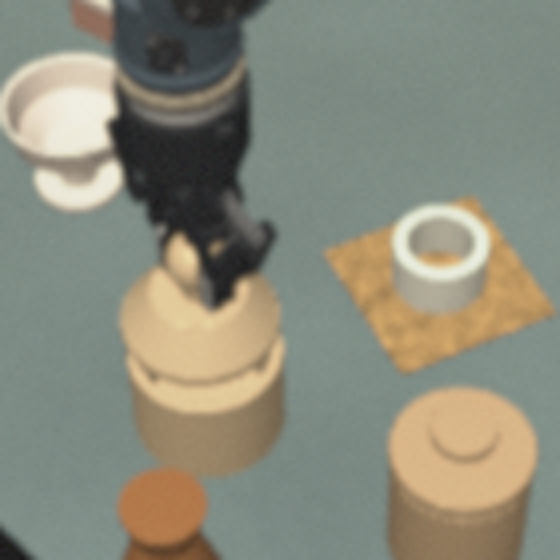

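The lid has lifted level, about 24 mm above the jar, and the jar has stayed in place. I lift the rest of the way gently.

{"method": "drive_effector", "body": {
  "ticks": {"deltas": [[0.02, 0, 0, -0.008, 0], [0.02, 0, 0, -0.012, 0], [0.02, 0, 0, -0.012, 0], [0.02, 0, 0, -0.012, 0], [0.02, 0, 0, -0.012, 0], [0.02, 0, 0, -0.01, 0], [0.02, 0, 0, -0.006, 0], [0.02, 0, 0, -0.003, 0]]}
}}

```text
t: 13.23
tcp_pos: [0.642, 0.012, 0.2232]
tcp_rot: [-0.0, 3.139, -0.001]
contact_force: [0.2, 0.0, -4.2]
opening: 0.0354
gripper_force: 60.4
```

{"method": "drive_effector", "body": {
  "ticks": {"deltas": [[0.02, 0, 0, 0, 0], [0.02, 0, 0, 0, 0], [0.02, 0, 0, 0, 0], [0.02, 0, 0, 0, 0], [0.02, 0, 0, 0, 0], [0.02, 0, 0, 0, 0], [0.02, 0, 0, 0, 0], [0.02, 0, 0, 0, 0]]}
}}

```text
t: 13.9
tcp_pos: [0.6413, 0.0121, 0.2211]
tcp_rot: [0.0, -3.141, -0.0]
contact_force: [0.9, -0.4, -3.7]
opening: 0.0356
gripper_force: 60.4
```

Run:
```python
from h import *
cv2.imwrite("pics/scene5.png",ctrl.snapshot("scene"));s=cv2.imread("pics/scene5.png")[130:270,210:350]
cv2.imwrite("pics/z5.png",cv2.resize(s,None,fx=4,fy=4,interpolation=2))
```

```text
(no output)
```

View pics/z5.png

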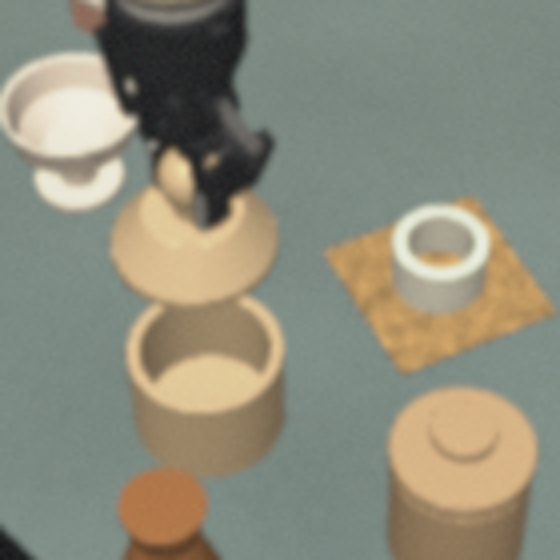

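The lid is level about 10 cm above the open jar, the roll is flat on the mat, and everything else is where it was.

```bash
python3 -c "
from bench import ctrl
print(ctrl.close_job())"
```

```text
the job is handed in; nothing more can be done
None
```

I set the label roll flat on the cork mat and handed the job in with the gripper holding the lid level and still, about 10 cm above the jar's rim; the jar and other goods look unmoved in the last picture, and no verdict came back.

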